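# Clamp a freshly glued gift box in the bench press

## Robot

A 6-joint arm with a two-finger parallel gripper is mounted at the origin on the work surface. World frame = base frame: x ahead of the robot, y to its left, z up, the work surface at z = 0. Lengths are in mm, angles in rad, forces in N, time in s.
With the tool pointing down it reaches from about 250 to 775 mm from the base axis. Payload 8.9 kg.
Tool frame: the origin (TCP) lies at the very end of the fingers, on their centre line; the grasp point (between the pads) lies 19 mm behind it; z points along the fingers, y is the line along which they close (so a half turn about z gives the same grasp; the last joint's range is limited). The gripper opens to 85 mm and grips with 20 to 120 N. Pads are 22 mm wide; open, the fingers measure 114 mm over their backs; the gripper's body (76 mm by 85 mm) begins 54 mm behind the grasp point. The pads swing forward as they close: fully open they stand 13 mm farther back than shut.
Start: joints at [1.102, 0.291, -0.153, 1.127, 0, 1.431], TCP at [170.017, 496.707, 231.305] pointing down, gripper open.
Joint ranges: [-2.52, 2.52], [-0.91, 1.74], [-1.3, 1.37], [-1.96, 2.02], [-1.52, 1.47], [-3.14, 3.14]. Speed limits (rad/s): [2.22, 2.22, 2.79, 3.14, 3.14, 3.14].

## Interface

Orientations are given as a unit quaternion [w, x, y, z].
In Python, from plant import ctrl gives the robot as it stands.
- The arm moves only by the shell command python3 -m pendant 'ROWS' [FORCE]. ROWS is JSON, a list of rows, each an object of numbers: "tx", "ty", "tz": the shift along the tool's x, y, z in m; "wx", "wy", "wz": the turn, a rotation vector about the tool's x, y, z in rad; "claw": the finger opening in m, from 0 to 0.0854. A call has 1 to 20 rows; each row shifts and turns the commanded pose from where the row before left it, along the tool's axes as they then stand; what a row does not reach is not made up. A row lasts 1/12 s, in which the tool goes at most 41.7 mm and 7.16 degrees, less where a joint would pass 70% of its speed; a pose out of reach is approached as far as the arm can. A call with a gripper value outside its range is refused whole. The fingers move at their own pace and stop on an object; FORCE is the grip in N (left out, the last holds). Time passes only in rows, so rows that do not move let the fingers close. It gives the time, the measured TCP pose, the force, the opening and the grip force at its end, in the units of the state.
- ctrl.state(): the state, without advancing time (a new reading comes with each control period).
- ctrl.get_image(name): name is "side" or "top" or "wrist"; returns a dict with "image" (480x640x3 uint8, red, green, blue), "range_z" (480x640 float32, mm along the optical axis (not along the pixel's ray), 0 where there is no reading), "fx", "fy", "cx", "cy" (pixels), "R" (3x3) and "t" (3): a world point X has camera coordinates R X + t; the wrist camera has in their place "T_tool_cam" (4x4, takes a point from camera to tool coordinates, whose origin is the TCP and whose axes are the flange's). Camera axes: x right, y down, z forward; pixel columns grow to the right and rows downward; lengths in mm; the calibration is good to about 2 mm. A picture is of the moment at which its call begins: read the wrist's pose just before it.
- ctrl.sign_off(): hands the job in; it is judged then, once.
The state is a dict: "t": time; "q": joint angles; "joint_velocities": joint speeds; "joint_efforts": joint torques, N m; "eef_pos": TCP position; "tcp_rot": TCP orientation; "contact_force": force on the tool from outside, world axes, zero at the start; "wrist_torque": the same for the moment, N m; "opening": finger opening in mm; "grasp_force": force on a finger pad.
Only numpy, scipy, OpenCV 4.12 (cv2) and the standard library are available. Lean on these libraries where they do the work, as an engineer would, in place of code of your own. Each camera call takes 0.05 s, during which the arm holds its last target. There are 200 camera calls.

## Task

Slide the wooden carriage by its upright grip until the gift box sits centred under the pad of the small press, and let go of the grip. Then, with the gripper fingers, push the round knob on top of the press down so that the pad clamps the box lid with about 10 newtons, and finish while still holding it pressed like that: do not release the knob at the end. Never press on a box that is off-centre, do not crush it, and leave the other things on the counter alone.

Things in the scene. Friction and masses are not known exactly. Their poses are not given: they have to be found in the camera images.
- track: Fixed aluminium slide track lying on the marble counter, 110 mm (x) by 380 mm (y), 20 mm high to the top of its two steel rails, with dark end stops at both ends reaching 26 mm. Origin: centre of its underside, on the counter. Its y axis is the sliding direction. Its place and yaw change from run to run.
- carriage (a joint): How far the wooden carriage has slid along the track since the start, in m: 0 where it starts (60 to 100 mm to the -y side of the track's centre), growing towards the track's +y, range -0.02 to 0.19. It slides with about 2 N of friction and stays where it is left. The press is always towards +y from it.
- carriage_centre (a point): Centre of the carriage's nest, on the top face of its 100 x 100 x 10 mm wooden plate, 30 mm above the counter. The gift box stands in the nest between 8 mm high wooden lips. Its axes are parallel to the track's.
- carriage_grip (a point): Middle of the top of the carriage's upright black plastic grip: 24 mm (track x) by 20 mm (track y, the sliding direction) by 50 mm high, 100 mm from the nest centre on the robot's side (track -x). Its top is 75 mm above the counter. A flat bar 30 mm wide, up to 30 mm above the counter, joins its foot to the plate. Nothing else within 35 mm. Pinch it from above across its 20 mm.
- gift_box: Loose brown cardboard gift box with its lid on, 80 x 80 x 42 mm, about 0.2 kg, standing in the carriage's nest (1.5 mm of play each side); its top is 72 mm above the counter. Origin: centre of its underside.
- press: Grey C-shaped press, fixed to the counter beside the track. Origin: on the counter, below the pad's axis; axes parallel to the track's. Its column stands 98 mm beyond the axis (track +x); its head, 40 mm wide, top 130 mm above the counter, reaches over the track. Its place along the track changes from run to run (20 to 85 mm to the +y side of the track's centre).
- press_pad: Round black rubber pad, 50 mm diameter, 8 mm thick, hanging under the press head, its axis over the middle line of the track. Origin: centre of its underside, 84 mm above the counter at rest, 12 mm above the box top. It carries the knob and moves straight down against a weak return spring (1.5 N at rest, 2.2 N when it reaches the box).
- press_knob (a joint): How far the knob is pushed down relative to the pad, in m: 0 at rest, 0.018 at its stop. The spring between them gives 3 N at 0 plus 0.9 N per mm. A push first moves knob and pad together 12 mm until the pad meets the box, then sinks the knob. The clamping force is the push on the knob less about 2 N; about 10 mm here means 10 N on the box.
- press_knob_top (a point): Centre of the flat top of the press's round black plastic knob, 50 mm diameter with a flat top about 40 mm across, on the pad's axis, 184 mm above the counter at rest, about 162 mm when the box is clamped with 10 N. Push it straight down with the closed fingers.
- jar: Bystander: closed amber glass jar with a brass cap, 72 mm diameter, 100 mm high. Origin: centre of its underside. Leave alone.
- bowl: Bystander: white ceramic bowl, 110 mm diameter, 50 mm high. Origin: centre of its underside. Leave alone.
- scraper: Bystander: steel spatula with a wooden handle, roughly 270 mm long, lying flat on the counter. Origin: on its underside, near the middle of its length. Leave alone.
- bars: Bystander: two flat wrapped bars stacked, 75 x 150 x 24 mm, the upper one dark brown. Origin: centre of the underside. Leave alone.
Mind the look-alikes: they are no part of the job. What is shaped like the gift_box but pink is not meant.

How it is judged:
By the outcome, as a careful person would: the job done as asked, in the order asked, and still so for the second after the job is handed in, while the arm keeps its last pose, push and grip.
It also fails if it takes over 56 s, if anything falls off the work surface, if the arm or the gripper's body presses on something with over 40 N, if the wrist force passes 120 N, or if a joint passes its speed limit or range.

## Working session

There is one attempt and no reset: what is moved stays moved. The work goes in short steps, Python scripts to look and compute and a shell command to move; the robot and the scene stay as the last step left them, time stands still between calls to the robot, and variables do not carry over. Pictures are saved under pics/ and viewed, at most 10 in all, crops included, and the job is handed in when it is done.

```bash
mkdir -p pics; ls; cat > h.py <<'E'
import numpy as np, cv2
from plant import ctrl
def snap(n,f):
    s=ctrl.state(); d=ctrl.get_image(n); cv2.imwrite('pics/'+f+'.png',d['image'][:,:,::-1]); np.savez('pics/'+f+'.npz',pos=s['eef_pos'],rot=s['tcp_rot'],**d); return d
def world(d,u,v,z=None):
    """pixel->world; by depth, or on plane z"""
    r=np.array([(u-d['cx'])/d['fx'],(v-d['cy'])/d['fy'],1.])
    R=d['R'];t=d['t']; o=-R.T@t; w=R.T@r
    if z is None:
        k=np.median(d['range_z'][int(v)-1:int(v)+2,int(u)-1:int(u)+2])
    else: k=(z-o[2])/w[2]
    return o+k*w
E
python3 - <<'E'
from h import *
for n in('top','side'):
    d=snap(n,n+'0'); print(n,-d['R'].T@d['t'])
print(ctrl.state())
E
```

```text
pics
top [3.66242502e+02 1.74908395e-01 1.31188502e+03]
side [ -161.75833102 -1032.46401379  1057.58722073]
{'t': 0.1, 'q': array([ 1.10170241e+00,  2.91221823e-01, -1.54030722e-01,  1.12670293e+00,
        2.32451357e-05,  1.43151339e+00]), 'joint_velocities': array([ 0.00080229, -0.00219344,  0.00260463,  0.00114187,  0.0002228 ,
        0.00059167]), 'joint_efforts': array([ 3.22907123e-03, -5.37978458e+01,  3.31920218e+01,  9.30408627e-03,
       -9.74131103e-05, -4.34101565e-06]), 'eef_pos': array([169.83466106, 496.36617883, 230.79834784]), 'tcp_rot': array([-1.84681749e-04,  1.64159079e-01,  9.86433708e-01, -5.49482770e-04]), 'contact_force': array([ 0.35750222, -0.2789419 ,  0.10268288]), 'wrist_torque': array([ 0.0339776 ,  0.02142964, -0.00878453]), 'grasp_force': 0.0, 'opening': 85.27829825702304}
```

View pics/top0.png

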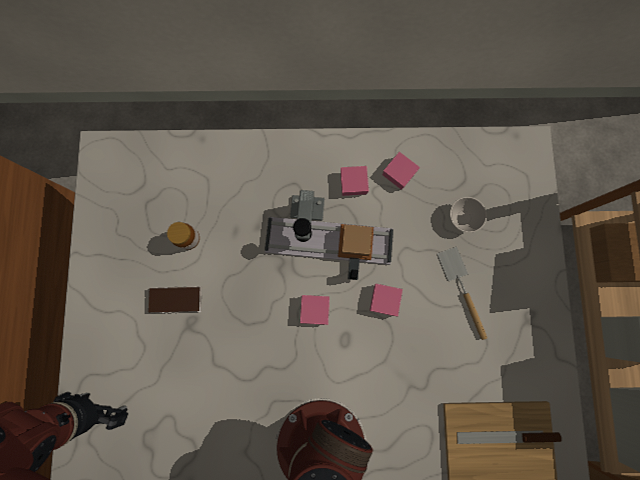

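View pics/side0.png

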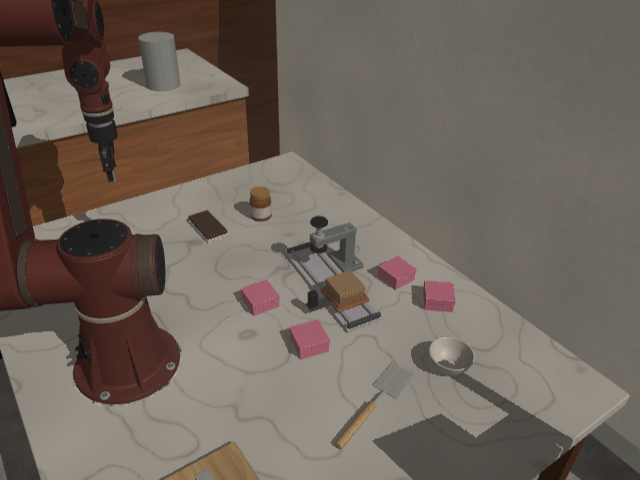

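The top view has the brown box in the carriage at (357,241), the grip at (353,270), the knob at (302,230) and the press column at (308,200). Look-alikes are the four pink boxes at (354,181), (401,170), (314,310) and (387,300), so I choose the brown one. Next is a close crop to check that and read the pixels.

```bash
python3 - <<'E'
from h import *
d=cv2.imread('pics/top0.png')[185:290,250:410]
cv2.imwrite('pics/crop.png',cv2.resize(d,(800,525),interpolation=cv2.INTER_CUBIC))
E
```

```text
(no output)
```

View pics/crop.png

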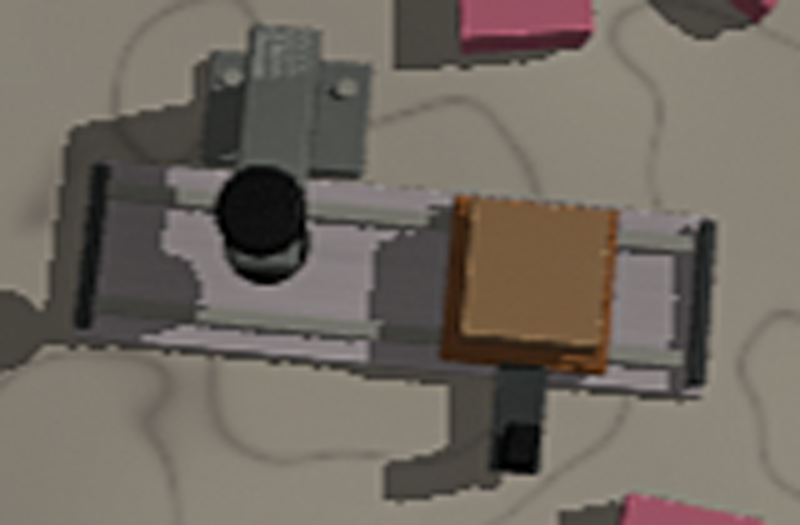

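The crop confirms the brown box in the carriage. Its top face is centred at crop (539,274), the grip top at (519,446), the knob top at (261,210), and the end stops run (100,165)-(83,327) and (707,220)-(695,387).

```bash
python3 - <<'E'
from h import *
d=np.load('pics/top0.npz')
P=lambda u,v,z:world(d,250+u/5-.4,185+v/5-.4,z)
S=[P(100,165,26),P(83,327,26),P(707,220,26),P(695,387,26)]
l=(S[0]+S[1])/2;r=(S[2]+S[3])/2
yv=(l-r)[:2];print('len',np.hypot(*yv),'w',[np.linalg.norm(S[0]-S[1]),np.linalg.norm(S[2]-S[3])])
yv/=np.hypot(*yv);xv=np.array([yv[1],-yv[0]]);yaw=np.arctan2(yv[1],yv[0])-np.pi/2
c=((l+r)/2)[:2];print('c',c,'yaw deg',np.degrees(yaw))
for n,p in dict(grip=P(519,446,75),box=P(539,274,72),knob=P(261,210,184)).items():
    q=p[:2]-c;print(n,p.round(1),'track',(q@xv).round(1),(q@yv).round(1))
# depth-based segmentation refinement
H,W=480,640
def region(u0,u1,v0,v1,zlo,zhi):
    pts=[]
    for v in range(v0,v1):
        for u in range(u0,u1):
            k=d['range_z'][v,u]
            if k>0:
                w=d['R'].T@(np.array([(u-d['cx'])/d['fx'],(v-d['cy'])/d['fy'],1])*k-d['t'])
                if zlo<w[2]<zhi: pts.append(w)
    return np.array(pts)
for n,a in dict(grip=(340,365,262,285,68,82),box=(335,380,220,260,66,78),knob=(285,320,215,245,178,190)).items():
    p=region(*a)
    if len(p):
        m=(p.min(0)+p.max(0))/2; q=p.mean(0)[:2]-c; print(n,len(p),p.mean(0).round(1),m.round(1),np.ptp(p,0).round(1),'track',(q@xv).round(1),(q@yv).round(1))
E
```

```text
len 365.4060439409123 w [np.float64(98.69976842828206), np.float64(101.20577844958255)]
c [580.17861702 -31.68374231] yaw deg -6.287335213737167
grip [472.3 -98.4  75. ] track -99.9 -78.1
box [ 571.4 -112.9   72. ] track 0.2 -81.7
knob [589.1  42.6 184. ] track 0.8 74.8
grip 53 [ 473.1 -101.3   74.3] [ 473.3 -101.7   74.5] [20.7 20.8 10.2] track -98.8 -80.9
box 748 [ 572.  -112.4   71.7] [ 571.9 -113.3   72. ] [85.7 85.7 11.8] track 0.7 -81.1
knob 261 [589.7  41.5 183.5] [590.   42.2 183.6] [46.6 47.7 11.2] track 1.4 73.8
```

Both measurements agree: the track is yawed -6.3° and the carriage must travel about 155 mm. Moving above the grip now.

```bash
python3 -m pendant '[{"wz":-0.11,"claw":0.055},{"wz":-0.11},{"tx":-0.02,"ty":-0.031},{"tx":-0.02,"ty":-0.031},{"tx":-0.02,"ty":-0.031},{"tx":-0.02,"ty":-0.031},{"tx":-0.02,"ty":-0.031},{"tx":-0.02,"ty":-0.031},{"tx":-0.02,"ty":-0.031},{"tx":-0.02,"ty":-0.031},{"tx":-0.02,"ty":-0.031},{"tx":-0.02,"ty":-0.031},{"tx":-0.02,"ty":-0.031},{"tx":-0.02,"ty":-0.031},{"tx":-0.02,"ty":-0.031},{"tx":-0.02,"ty":-0.031},{"tx":-0.02,"ty":-0.031},{"tx":-0.02,"ty":-0.031},{"tx":-0.006,"ty":-0.002},{}]' 40
cat >> h.py <<'E'
from scipy.spatial.transform import Rotation as Ro
def rot(s): return Ro.from_quat(np.roll(s['tcp_rot'],-1))
def goto(p,yaw=-6.29):
    """shift in tool axes (mm) to world p, and turn about tool z"""
    s=ctrl.state(); r=rot(s); y=r.as_matrix()[:,1]
    print('pos',s['eef_pos'].round(1),'shift',r.inv().apply(np.array(p)-s['eef_pos']).round(1),'tool',Ro.as_matrix(r).round(3).tolist(),'wz',round(float(-(np.radians(yaw)-(np.arctan2(y[1],y[0])-np.pi/2))),4))
def wristworld(d,pos,q,u,v,z):
    T=d['T_tool_cam'];r=Ro.from_quat(np.roll(q,-1)).as_matrix()
    o=pos+r@T[:3,3]; w=r@T[:3,:3]@np.array([(u-d['cx'])/d['fx'],(v-d['cy'])/d['fy'],1])
    return o+(z-o[2])/w[2]*w
E
python3 - <<'E'
from h import *
goto([473,-100.3,100])
snap('wrist','w1')
E
```

```text
pos [169.8 496.4 230.8] shift [-480.1 -466.2  131.2] tool [[-0.946, 0.324, -0.001], [0.324, 0.946, -0.001], [0.0, -0.001, -1.0]] wz -0.22$[0]: bad value
```

View pics/w1.png

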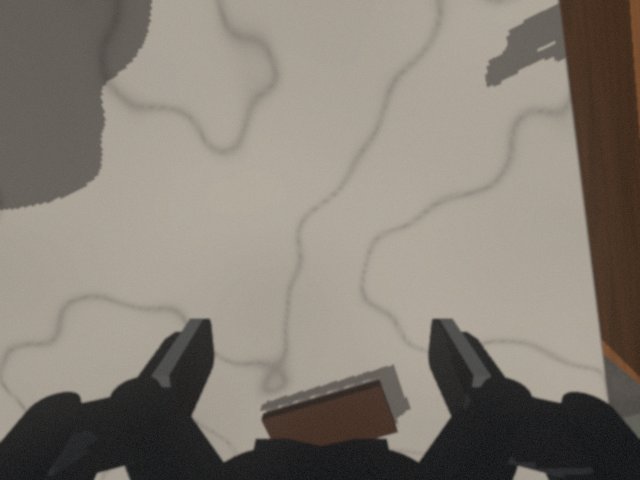

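The call was refused, so nothing moved; the wrist view shows only the bars at (330,410). Perhaps each row needs every key, so I'll try a single full row.

```bash
python3 -m pendant '[{"tx":0,"ty":0,"tz":0,"wx":0,"wy":0,"wz":-0.11,"claw":0.055}]' 40; python3 -m pendant '[{"wz":-0.11,"claw":0.055}]' 40;
```

```text
t: 0.23
eef_pos: [169.9, 496.5, 231.0]
tcp_rot: [-0.0, 0.11, 0.994, -0.0]
contact_force: [0.5, -0.3, 0.4]
opening: 75.6
grasp_force: 0.0$[0]: bad value
```

All seven keys are needed.

```bash
python3 -m pendant '[{"tx":0,"ty":0,"tz":0,"wx":0,"wy":0,"wz":-0.11,"claw":0.055},{"tx":-0.02,"ty":-0.031,"tz":0,"wx":0,"wy":0,"wz":0,"claw":0.055},{"tx":-0.02,"ty":-0.031,"tz":0,"wx":0,"wy":0,"wz":0,"claw":0.055},{"tx":-0.02,"ty":-0.031,"tz":0,"wx":0,"wy":0,"wz":0,"claw":0.055},{"tx":-0.02,"ty":-0.031,"tz":0,"wx":0,"wy":0,"wz":0,"claw":0.055},{"tx":-0.02,"ty":-0.031,"tz":0,"wx":0,"wy":0,"wz":0,"claw":0.055},{"tx":-0.02,"ty":-0.031,"tz":0,"wx":0,"wy":0,"wz":0,"claw":0.055},{"tx":-0.02,"ty":-0.031,"tz":0,"wx":0,"wy":0,"wz":0,"claw":0.055},{"tx":-0.02,"ty":-0.031,"tz":0,"wx":0,"wy":0,"wz":0,"claw":0.055},{"tx":-0.02,"ty":-0.031,"tz":0,"wx":0,"wy":0,"wz":0,"claw":0.055},{"tx":-0.02,"ty":-0.031,"tz":0,"wx":0,"wy":0,"wz":0,"claw":0.055},{"tx":-0.02,"ty":-0.031,"tz":0,"wx":0,"wy":0,"wz":0,"claw":0.055},{"tx":-0.02,"ty":-0.031,"tz":0,"wx":0,"wy":0,"wz":0,"claw":0.055},{"tx":-0.02,"ty":-0.031,"tz":0,"wx":0,"wy":0,"wz":0,"claw":0.055},{"tx":-0.02,"ty":-0.031,"tz":0,"wx":0,"wy":0,"wz":0,"claw":0.055},{"tx":-0.02,"ty":-0.031,"tz":0,"wx":0,"wy":0,"wz":0,"claw":0.055},{"tx":-0.02,"ty":-0.031,"tz":0,"wx":0,"wy":0,"wz":0,"claw":0.055},{"tx":-0.02,"ty":-0.031,"tz":0,"wx":0,"wy":0,"wz":0,"claw":0.055},{"tx":0,"ty":0,"tz":0,"wx":0,"wy":0,"wz":0,"claw":0.055},{"tx":0,"ty":0,"tz":0,"wx":0,"wy":0,"wz":0,"claw":0.055}]' 40
python3 - <<'E'
from h import *
goto([473,-100.3,100])
snap('wrist','w2')
E
```

```text
t: 1.9
eef_pos: [450.5, -65.9, 230.8]
tcp_rot: [-0.0, 0.056, 0.998, 0.0]
contact_force: [-0.2, 0.9, 0.2]
opening: 54.9
grasp_force: 0.0
pos [450.5 -65.9 230.8] shift [-26.3 -31.7 130.8] tool [[-0.994, 0.113, -0.001], [0.113, 0.994, 0.0], [0.001, 0.0, -1.0]] wz -0.0032
```

View pics/w2.png

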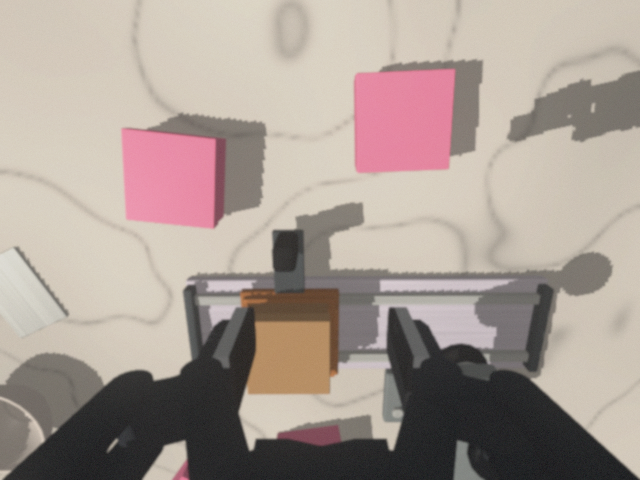

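The wrist view has the grip at about (286,253), the box top spanning (249..331, 309..393) and the end stops at (190,290) and (546,290). Cross-checking with these pixels.

```bash
python3 - <<'E'
from h import *
d=np.load('pics/w2.npz'); f=lambda u,v,z:wristworld(d,d['pos'],d['rot'],u,v,z)
T=d['T_tool_cam']; r=Ro.from_quat(np.roll(d['rot'],-1)).as_matrix()
V,U=np.mgrid[:480,:640]; k=d['range_z']
C=np.stack([(U-d['cx'])/d['fx']*k,(V-d['cy'])/d['fy']*k,k],-1)
W=(C@T[:3,:3].T+T[:3,3])@r.T+d['pos']
yv=np.array([np.sin(np.radians(6.29)),np.cos(np.radians(6.29))]);xv=np.array([yv[1],-yv[0]]);c=np.array([580.2,-31.7])
for n,(u0,u1,v0,v1,a,b) in dict(grip=(265,310,225,285,70,80),box=(240,345,290,405,68,76)).items():
    p=W[v0:v1,u0:u1].reshape(-1,3); p=p[(p[:,2]>a)&(p[:,2]<b)]
    rect=cv2.minAreaRect(p[:,:2].astype(np.float32)); m=np.median(p,0)
    q=(np.array(rect[0])-c); print(n,len(p),m.round(1),rect,'track',q@xv,q@yv)
L=f(192,292,26)[:2];R=f(546,290,26)[:2];print(L,R,np.degrees(np.arctan2(*(R-L))))
print('image pts grip',f(286,253,75))
E
```

```text
grip 574 [ 475.3 -102.    73.3] ((476.0386657714844, -102.42102813720703), (19.576122283935547, 23.18206787109375), 82.63452911376953) track -95.78603806125447 -81.7072963790633
box 5709 [ 575.4 -109.2   70.6] ((575.250732421875, -112.72926330566406), (79.49583435058594, 80.57598876953125), 82.90605926513672) track 3.9581599377373027 -81.0837205074225
[ 517.26648532 -205.36546486] [555.8516058  149.90611989] 6.198450001500625
image pts grip [470.4141908  -98.34316502  75.        ]
```

```bash
python3 -m pendant '[{"tx":-0.014,"ty":-0.0165,"tz":0,"wx":0,"wy":0,"wz":-0.004,"claw":0.05},{"tx":-0.0135,"ty":-0.0165,"tz":0,"wx":0,"wy":0,"wz":0,"claw":0.05},{"tx":0,"ty":0,"tz":0.035,"wx":0,"wy":0,"wz":0,"claw":0.05},{"tx":0,"ty":0,"tz":0.035,"wx":0,"wy":0,"wz":0,"claw":0.05},{"tx":0,"ty":0,"tz":0.035,"wx":0,"wy":0,"wz":0,"claw":0.05},{"tx":0,"ty":0,"tz":0.025,"wx":0,"wy":0,"wz":0,"claw":0.05},{"tx":0,"ty":0,"tz":0.02,"wx":0,"wy":0,"wz":0,"claw":0.05},{"tx":0,"ty":0,"tz":0.02,"wx":0,"wy":0,"wz":0,"claw":0.05},{"tx":0,"ty":0,"tz":0.019,"wx":0,"wy":0,"wz":0,"claw":0.05},{"tx":0,"ty":0,"tz":0,"wx":0,"wy":0,"wz":0,"claw":0.05},{"tx":0,"ty":0,"tz":0,"wx":0,"wy":0,"wz":0,"claw":0.01},{"tx":0,"ty":0,"tz":0,"wx":0,"wy":0,"wz":0,"claw":0.01},{"tx":0,"ty":0,"tz":0,"wx":0,"wy":0,"wz":0,"claw":0.01},{"tx":0,"ty":0,"tz":0,"wx":0,"wy":0,"wz":0,"claw":0.01},{"tx":0,"ty":0,"tz":0,"wx":0,"wy":0,"wz":0,"claw":0.01}]' 40
```

```text
t: 3.2
eef_pos: [474.7, -100.1, 43.6]
tcp_rot: [0.001, 0.053, 0.999, -0.0]
contact_force: [-3.0, 2.5, 7.9]
opening: 19.5
grasp_force: 40.8
```

Gripped at 19.5 mm. Sliding 140 mm first, then measuring.

```bash
python3 -m pendant '[{"tx":0,"ty":0.005,"tz":0,"wx":0,"wy":0,"wz":0,"claw":0.01},{"tx":0,"ty":0.01,"tz":0,"wx":0,"wy":0,"wz":0,"claw":0.01},{"tx":0,"ty":0.01,"tz":0,"wx":0,"wy":0,"wz":0,"claw":0.01},{"tx":0,"ty":0.01,"tz":0,"wx":0,"wy":0,"wz":0,"claw":0.01},{"tx":0,"ty":0.01,"tz":0,"wx":0,"wy":0,"wz":0,"claw":0.01},{"tx":0,"ty":0.01,"tz":0,"wx":0,"wy":0,"wz":0,"claw":0.01},{"tx":0,"ty":0.01,"tz":0,"wx":0,"wy":0,"wz":0,"claw":0.01},{"tx":0,"ty":0.01,"tz":0,"wx":0,"wy":0,"wz":0,"claw":0.01}]' 40
python3 -m pendant '[{"tx":0,"ty":0.01,"tz":0,"wx":0,"wy":0,"wz":0,"claw":0.01},{"tx":0,"ty":0.01,"tz":0,"wx":0,"wy":0,"wz":0,"claw":0.01},{"tx":0,"ty":0.01,"tz":0,"wx":0,"wy":0,"wz":0,"claw":0.01},{"tx":0,"ty":0.01,"tz":0,"wx":0,"wy":0,"wz":0,"claw":0.01},{"tx":0,"ty":0.01,"tz":0,"wx":0,"wy":0,"wz":0,"claw":0.01},{"tx":0,"ty":0.01,"tz":0,"wx":0,"wy":0,"wz":0,"claw":0.01},{"tx":0,"ty":0.005,"tz":0,"wx":0,"wy":0,"wz":0,"claw":0.01},{"tx":0,"ty":0,"tz":0,"wx":0,"wy":0,"wz":0,"claw":0.01},{"tx":0,"ty":0,"tz":0,"wx":0,"wy":0,"wz":0,"claw":0.01}]' 40
python3 - <<'E'
from h import *
snap('top','t2'); snap('side','s2')
im=[cv2.imread('pics/t2.png')[190:290,255:365],cv2.imread('pics/s2.png')[200:320,260:392]]
cv2.imwrite('pics/c2.png',np.hstack([cv2.resize(i,(400,364),interpolation=cv2.INTER_CUBIC) for i in im]))
E
```

```text
t: 3.87
eef_pos: [482.9, -25.8, 43.7]
tcp_rot: [0.001, 0.053, 0.999, -0.001]
contact_force: [-1.4, -2.8, 5.7]
opening: 19.1
grasp_force: 40.5
t: 4.62
eef_pos: [490.1, 39.6, 43.7]
tcp_rot: [0.001, 0.053, 0.999, 0.0]
contact_force: [-0.2, 2.3, 6.6]
opening: 19.7
grasp_force: 40.7
```

View pics/c2.png

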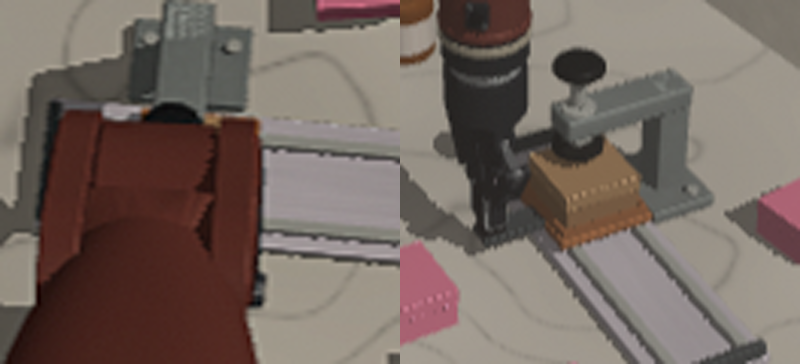

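The top view is hidden by the arm. The side view shows the box nearly under the pad, still short of it. Using the side camera's depth for knob against box, before and after.

```bash
cat >> h.py <<'E'
def cloud(d):
    V,U=np.mgrid[:480,:640]; k=d['range_z'].astype(float)
    C=np.stack([(U-d['cx'])/d['fx']*k,(V-d['cy'])/d['fy']*k,k],-1)
    W=(C-d['t'])@d['R']; W[k<=0]=np.nan; return W
A=np.radians(6.25);yv=np.array([np.sin(A),np.cos(A)]);xv=np.array([yv[1],-yv[0]]);c0=np.array([580.2,-31.7])
def track(W): q=W[...,:2]-c0; return np.stack([q@xv,q@yv,W[...,2]],-1)
def sel(Q,x,y,z): 
    q=Q.reshape(-1,3); return q[(q[:,0]>x[0])&(q[:,0]<x[1])&(q[:,1]>y[0])&(q[:,1]<y[1])&(q[:,2]>z[0])&(q[:,2]<z[1])]
def rng(n,p): 
    lo,hi=np.percentile(p,[2,98],axis=0); print(n,len(p),'lo',lo.round(1),'hi',hi.round(1),'mid',((lo+hi)/2).round(1))
E
python3 - <<'E'
from h import *
for f in('side0','s2','top0'):
    Q=track(cloud(np.load(f'pics/{f}.npz'))); y=(-140,-20) if f!='s2' else (0,120)
    rng(f+' knob top',sel(Q,(-40,40),(30,120),(178,190)))
    rng(f+' box top',sel(Q,(-60,60),y,(67,77)))
    rng(f+' box -y face',sel(Q,(-30,30),y,(48,64)))
    rng(f+' head top',sel(Q,(20,90),(30,120),(124,136)))
E
```

```text
side0 knob top 152 lo [-18.1  48.1 178.6] hi [ 24.4  95.6 187.7] mid [  3.1  71.8 183.1]
side0 box top 593 lo [ -35.1 -122.    67.9] hi [ 43.8 -43.1  76.6] mid [  4.4 -82.5  72.3]
side0 box -y face 75 lo [ -29.2 -122.7   48.7] hi [  29.6 -114.5   63.4] mid [   0.2 -118.6   56.1]
side0 head top 206 lo [ 23.8  51.8 124.6] hi [ 88.9  92.4 134.9] mid [ 56.4  72.1 129.7]
s2 knob top 157 lo [-19.1  48.8 178.7] hi [ 25.   92.4 188. ] mid [  3.   70.6 183.3]
s2 box top 392 lo [-35.1  18.2  67.6] hi [43.3 96.8 76.1] mid [ 4.1 57.5 71.9]
s2 box -y face 84 lo [-28.5  18.1  48.1] hi [27.8 27.  63.9] mid [-0.4 22.5 56. ]
s2 head top 210 lo [ 23.5  52.1 124.9] hi [ 87.7  91.2 135.2] mid [ 55.6  71.6 130.1]
top0 knob top 261 lo [-20.8  52.4 179. ] hi [ 23.8  94.8 187.7] mid [  1.5  73.6 183.3]
top0 box top 733 lo [ -37.3 -119.3   67.4] hi [ 39.5 -42.8  76. ] mid [  1.1 -81.   71.7]
top0 box -y face 3 lo [ -5.  -41.4  59.3] hi [ 29.  -41.1  61.2] mid [ 12.  -41.2  60.3]
top0 head top 277 lo [ 33.7  54.7 124.8] hi [ 88.8  93.2 133.6] mid [ 61.2  73.9 129.2]
```

Both cameras say about 14 mm remain.

```bash
python3 -m pendant '[{"tx":0,"ty":0.005,"tz":0,"wx":0,"wy":0,"wz":0,"claw":0.01},{"tx":0,"ty":0.005,"tz":0,"wx":0,"wy":0,"wz":0,"claw":0.01},{"tx":0,"ty":0.004,"tz":0,"wx":0,"wy":0,"wz":0,"claw":0.01},{"tx":0,"ty":0,"tz":0,"wx":0,"wy":0,"wz":0,"claw":0.01},{"tx":0,"ty":0,"tz":0,"wx":0,"wy":0,"wz":0,"claw":0.01},{"tx":0,"ty":0,"tz":0,"wx":0,"wy":0,"wz":0,"claw":0.01}]' 40
python3 - <<'E'
from h import *
for i in range(2):
    Q=track(cloud(snap('side','s3%d'%i)))
    rng('knob',sel(Q,(-40,40),(30,120),(178,190))); rng('head',sel(Q,(20,90),(30,120),(124,136)))
    rng('box',sel(Q,(-60,60),(10,130),(67,77)))
    rng('face',sel(Q,(-30,30),(0,120),(48,64)))
E
```

```text
t: 5.22
eef_pos: [491.6, 53.3, 43.6]
tcp_rot: [0.001, 0.053, 0.999, 0.0]
contact_force: [-0.6, 1.6, 6.1]
opening: 19.5
grasp_force: 40.6
knob 153 lo [-18.2  49.  178.5] hi [ 24.3  92.3 188.6] mid [  3.   70.7 183.5]
head 208 lo [ 22.3  51.1 125. ] hi [ 89.2  91.6 134.3] mid [ 55.7  71.4 129.7]
box 330 lo [-35.3  31.9  67.6] hi [ 44.  111.8  76.3] mid [ 4.3 71.9 71.9]
face 77 lo [-28.4  31.6  48.3] hi [28.  40.2 63.8] mid [-0.2 35.9 56. ]
knob 155 lo [-18.9  47.6 178.6] hi [ 25.6  91.5 188.5] mid [  3.3  69.5 183.5]
head 214 lo [ 22.   50.  124.8] hi [ 88.3  90.8 134.6] mid [ 55.1  70.4 129.7]
box 338 lo [-35.6  32.4  67.5] hi [ 43.6 111.4  76.3] mid [ 4.  71.9 71.9]
face 72 lo [-28.4  30.9  49. ] hi [28.8 40.2 63.4] mid [ 0.2 35.5 56.2]
```

Centred within about 1 mm. Releasing and rising.

```bash
python3 -m pendant '[{"tx":0,"ty":0,"tz":0,"wx":0,"wy":0,"wz":0,"claw":0.045},{"tx":0,"ty":0,"tz":0,"wx":0,"wy":0,"wz":0,"claw":0.045},{"tx":0,"ty":0,"tz":0,"wx":0,"wy":0,"wz":0,"claw":0.045},{"tx":0,"ty":0,"tz":0,"wx":0,"wy":0,"wz":0,"claw":0.045},{"tx":0,"ty":0,"tz":-0.01,"wx":0,"wy":0,"wz":0,"claw":0.045},{"tx":0,"ty":0,"tz":-0.02,"wx":0,"wy":0,"wz":0,"claw":0.045},{"tx":0,"ty":0,"tz":-0.03,"wx":0,"wy":0,"wz":0,"claw":0.045},{"tx":0,"ty":0,"tz":-0.035,"wx":0,"wy":0,"wz":0,"claw":0},{"tx":0,"ty":0,"tz":-0.035,"wx":0,"wy":0,"wz":0,"claw":0},{"tx":0,"ty":0,"tz":-0.035,"wx":0,"wy":0,"wz":0,"claw":0},{"tx":0,"ty":0,"tz":-0.02,"wx":0,"wy":0,"wz":0,"claw":0},{"tx":0,"ty":0,"tz":0,"wx":0,"wy":0,"wz":0,"claw":0},{"tx":0,"ty":0,"tz":0,"wx":0,"wy":0,"wz":0,"claw":0}]' 40
python3 - <<'E'
from h import *
snap('wrist','w3')
p=np.append(c0+xv*1.0+yv*73.3,230);print(p);goto(p,-6.25)
Q=track(cloud(snap('side','s4')))
rng('knob',sel(Q,(-40,40),(30,120),(178,190))); rng('head',sel(Q,(20,90),(30,120),(124,136)))
rng('box',sel(Q,(-60,60),(10,130),(67,77)))
E
```

```text
t: 6.4
eef_pos: [490.9, 53.0, 228.8]
tcp_rot: [0.001, 0.053, 0.999, -0.0]
contact_force: [0.3, -0.2, -0.3]
opening: -0.2
grasp_force: 0.0
[589.17399826  41.05546272 230.        ]
pos [490.1  53.  227.5] shift [-99.8  -1.4  -2.5] tool [[-0.994, 0.106, 0.0], [0.106, 0.994, -0.0], [-0.0, 0.0, -1.0]] wz 0.0033
knob 151 lo [-17.5  50.9 178.9] hi [ 25.8  93.9 188.4] mid [  4.1  72.4 183.6]
head 216 lo [ 22.8  51.5 124.7] hi [ 89.   92.8 134.3] mid [ 55.9  72.2 129.5]
box 321 lo [-35.6  32.5  67.4] hi [ 44.1 111.   76.6] mid [ 4.3 71.8 72. ]
```

View pics/w3.png

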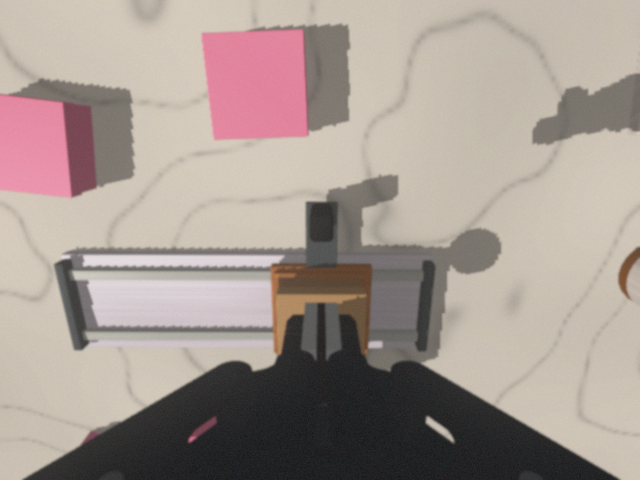

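The grip is free at (321,222), and the box at (321,305) stayed put, still centred to within 1 mm. Moving over the knob and descending to just above it.

```bash
python3 -m pendant '[{"tx":-0.025,"ty":-0.0005,"tz":0,"wx":0,"wy":0,"wz":0.003,"claw":0},{"tx":-0.025,"ty":-0.0005,"tz":0,"wx":0,"wy":0,"wz":0,"claw":0},{"tx":-0.025,"ty":0,"tz":0,"wx":0,"wy":0,"wz":0,"claw":0},{"tx":-0.025,"ty":0,"tz":0,"wx":0,"wy":0,"wz":0,"claw":0},{"tx":0,"ty":0,"tz":0.015,"wx":0,"wy":0,"wz":0,"claw":0},{"tx":0,"ty":0,"tz":0.015,"wx":0,"wy":0,"wz":0,"claw":0},{"tx":0,"ty":0,"tz":0.007,"wx":0,"wy":0,"wz":0,"claw":0},{"tx":0,"ty":0,"tz":0,"wx":0,"wy":0,"wz":0,"claw":0},{"tx":0,"ty":0,"tz":0,"wx":0,"wy":0,"wz":0,"claw":0},{"tx":0,"ty":0,"tz":0,"wx":0,"wy":0,"wz":0,"claw":0}]' 40
python3 - <<'E'
from h import *
snap('side','s5'); print(ctrl.state()['contact_force'])
cv2.imwrite('pics/c5.png',cv2.resize(cv2.imread('pics/s5.png')[170:290,250:410],(800,600),interpolation=cv2.INTER_CUBIC))
E
```

```text
t: 7.33
eef_pos: [589.6, 41.3, 190.8]
tcp_rot: [0.0, 0.054, 0.999, -0.0]
contact_force: [0.4, 0.5, 0.3]
opening: -0.4
grasp_force: 0.0
[ 0.65586163 -0.32996613  0.11533421]
```

View pics/c5.png

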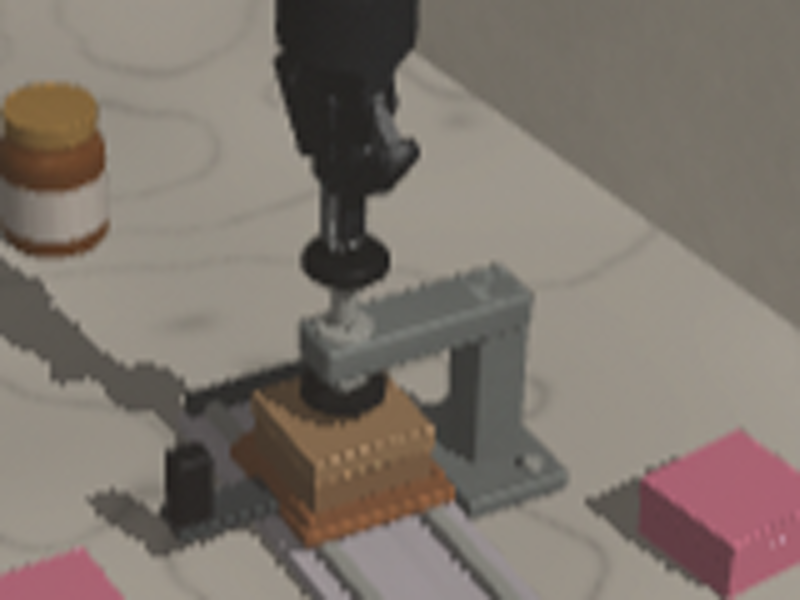

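The fingertips stand centred over the knob at crop (345,250), and the box at (345,430) is centred under the pad. Pushing down in small steps.

```bash
python3 -m pendant '[{"tx":0,"ty":0,"tz":0.004,"wx":0,"wy":0,"wz":0,"claw":0},{"tx":0,"ty":0,"tz":0.003,"wx":0,"wy":0,"wz":0,"claw":0},{"tx":0,"ty":0,"tz":0.003,"wx":0,"wy":0,"wz":0,"claw":0},{"tx":0,"ty":0,"tz":0.003,"wx":0,"wy":0,"wz":0,"claw":0},{"tx":0,"ty":0,"tz":0.003,"wx":0,"wy":0,"wz":0,"claw":0},{"tx":0,"ty":0,"tz":0.002,"wx":0,"wy":0,"wz":0,"claw":0},{"tx":0,"ty":0,"tz":0,"wx":0,"wy":0,"wz":0,"claw":0},{"tx":0,"ty":0,"tz":0,"wx":0,"wy":0,"wz":0,"claw":0}]' 40
python3 -m pendant '[{"tx":0,"ty":0,"tz":0.002,"wx":0,"wy":0,"wz":0,"claw":0},{"tx":0,"ty":0,"tz":0.002,"wx":0,"wy":0,"wz":0,"claw":0},{"tx":0,"ty":0,"tz":0.002,"wx":0,"wy":0,"wz":0,"claw":0},{"tx":0,"ty":0,"tz":0,"wx":0,"wy":0,"wz":0,"claw":0},{"tx":0,"ty":0,"tz":0,"wx":0,"wy":0,"wz":0,"claw":0},{"tx":0,"ty":0,"tz":0,"wx":0,"wy":0,"wz":0,"claw":0}]' 40
```

```text
t: 8.05
eef_pos: [589.8, 41.2, 172.4]
tcp_rot: [0.0, 0.054, 0.999, 0.0]
contact_force: [1.4, 0.4, 1.4]
opening: 0.3
grasp_force: 1.1
t: 8.55
eef_pos: [590.0, 41.2, 166.9]
tcp_rot: [0.001, 0.054, 0.999, 0.0]
contact_force: [-0.3, -0.0, 7.8]
opening: -0.3
grasp_force: 3.8
```

```bash
python3 -m pendant '[{"tx":0,"ty":0,"tz":0.002,"wx":0,"wy":0,"wz":0,"claw":0},{"tx":0,"ty":0,"tz":0.001,"wx":0,"wy":0,"wz":0,"claw":0},{"tx":0,"ty":0,"tz":0,"wx":0,"wy":0,"wz":0,"claw":0},{"tx":0,"ty":0,"tz":0,"wx":0,"wy":0,"wz":0,"claw":0},{"tx":0,"ty":0,"tz":0,"wx":0,"wy":0,"wz":0,"claw":0}]' 40
python3 - <<'E'
from h import *
F=[];Z=[]
for i in range(10):
    d=ctrl.get_image('side'); s=ctrl.state(); F.append(s['contact_force'][2]);Z.append(s['eef_pos'][2])
print(np.round(F,1),np.mean(F),np.round(Z,1),np.mean(Z))
E
```

```text
t: 8.97
eef_pos: [590.0, 41.2, 164.1]
tcp_rot: [0.001, 0.054, 0.999, -0.0]
contact_force: [-0.7, 0.8, 9.3]
opening: -0.1
grasp_force: 5.1
[ 9.9  9.2 10.5  9.7 10.8 10.8 10.7 10.2  9.2 11.1] 10.200689766146379 [164.1 164.2 164.2 164.2 164.1 164.2 164.1 164.2 164.2 164.2] 164.16338986854402
```

The push is 10.2 N at z = 164.2; force and height both call for 2 mm more.

```bash
python3 -m pendant '[{"tx":0,"ty":0,"tz":0.001,"wx":0,"wy":0,"wz":0,"claw":0},{"tx":0,"ty":0,"tz":0.001,"wx":0,"wy":0,"wz":0,"claw":0},{"tx":0,"ty":0,"tz":0,"wx":0,"wy":0,"wz":0,"claw":0},{"tx":0,"ty":0,"tz":0,"wx":0,"wy":0,"wz":0,"claw":0},{"tx":0,"ty":0,"tz":0,"wx":0,"wy":0,"wz":0,"claw":0},{"tx":0,"ty":0,"tz":0,"wx":0,"wy":0,"wz":0,"claw":0}]' 40
python3 - <<'E'
from h import *
F=[];Z=[]
for i in range(10):
    d=ctrl.get_image('side'); s=ctrl.state(); F.append(s['contact_force'][2]);Z.append(s['eef_pos'][2])
print(np.mean(F),np.mean(Z))
Q=track(cloud(d)); rng('head',sel(Q,(20,90),(30,120),(124,136))); rng('box',sel(Q,(-60,60),(10,130),(67,77)))
E
```

```text
t: 9.97
eef_pos: [590.0, 41.2, 162.3]
tcp_rot: [0.001, 0.054, 0.999, -0.0]
contact_force: [-2.2, -0.0, 12.4]
opening: -0.4
grasp_force: 5.9
11.913260092398056 162.3439039135579
head 200 lo [ 22.   50.5 124.6] hi [ 88.7  91.2 134.9] mid [ 55.4  70.8 129.8]
box 314 lo [-35.8  31.9  67.7] hi [ 44.  112.2  76.7] mid [ 4.1 72.1 72.2]
```

The push is 11.9 N at z = 162.3, which is about 10 N of clamping on a centred box. Handing in.

```bash
python3 -c "
from plant import ctrl
print(ctrl.sign_off())"
```

```text
the job is handed in; nothing more can be done
None
```

The job is handed in: the gift box sits within about 1 mm of centre under the pad, the grip is released, and the closed fingers are still holding the knob down with an 11.9 N push, which is about 10 N on the lid.

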